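Send a bowl blank down the feed chute to its stop

ROBOT

A 6-joint arm with a two-finger parallel gripper is mounted at the origin on the work surface. World frame = base frame: x ahead of the robot, y to its left, z up, the work surface at z = 0. Lengths are in m, angles in rad, forces in N, time in s.
With the tool pointing down it reaches from about 0.4 to 0.825 m from the base axis. Payload 7 kg.
Tool frame: the origin (TCP) lies midway between the tips of the shut fingers; the grasp point (between the pads) lies hold_point_z behind it (hold_point_z is the distance from the TCP to the grasp point, in m); z points along the fingers, y is the line along which they close (so a half turn about z gives the same grasp; the last joint's range is limited). The gripper opens to 88 mm and grips with 3 to 60 N. Pads are 19 mm wide; open, the fingers measure 130 mm over their backs; the gripper's body (78 mm by 193 mm) begins 47 mm behind the grasp point.
Start: joints at [1.565, 0.359, 0.012, 0, -1.224, -0.288], TCP at [0.195, 0.646, 0.227] pointing down, gripper open.
Joint ranges: [-3.07, 3.07], [-1.43, 2.12], [-1.02, 1.25], [-3.03, 1.67], [-3.05, -0], [-3.03, 3.03]. Speed limits (rad/s): [2.39, 2.39, 3.01, 3.14, 3.14, 3.14].

INTERFACE

Orientations are given as [roll, pitch, yaw] about the fixed x, y, z axes, in that order (R = Rz(yaw) Ry(pitch) Rx(roll)).
In Python, from station import * gives the robot as it stands.
- The arm moves only by the tool apply_moves, never from a script. Its argument "steps" is a list of rows, each an object with "translation": the shift along the world's x, y, z scaled (see below), a list of three; "rotation": the turn, a rotation vector about the world's x, y, z scaled (see below), a list of three. A call has exactly 10 rows; each row is the pose to reach, as a shift and turn from the pose commanded when the call began; what a row does not reach only later rows make up. The controller multiplies each number of a shift by 250 mm and each number of a turn by 30 degrees. A row lasts 1/12 s, in which the tool goes at most 41.7 mm and 7.16 degrees, less where a joint would pass 70% of its speed; a pose out of reach is approached as far as the arm can. A call with a number of a shift or a turn outside -1 to 1 is refused whole. A call with a gripper value outside its range is refused whole. "jaw" is the closure, from -1 (fully open) to 1 (shut), so that 0 is half open, set as the call begins (left out, the last holds). The fingers move at their own pace and stop on an object; "newtons" is the grip in N (left out, the last holds). Time passes only in rows, so rows that repeat a pose let the fingers close, or fill a call up. It gives the time, the measured TCP pose, the force, the opening and the grip force at its end, in the units of the state.
- get_state(): the state, without advancing time (a new reading comes with each control period).
- grab_frame(name): name is "scene" or "top" or "wrist"; returns the picture (400x640x3 uint8, blue, green, red); there is no depth.
- camera_model(name): a dict with "fx", "fy", "cx", "cy" (pixels), "xyz" and "rotation" of the camera in the world. Camera axes: x right, y down, z forward; pixel columns grow to the right and rows downward; lengths in m; the calibration is good to about 2 mm. A picture is of the moment at which its call begins: read the wrist's pose just before it. camera_model takes no time and is no camera call; for the wrist camera it gives the pose at the moment of the call.
- job_done(): hands the job in; it is judged then, once.
The state is a dict: "t": time; "q": joint angles; "qd": joint speeds; "joint_efforts": joint torques, N m; "eef_pos": TCP position; "ee_rot": TCP orientation; "force": force on the tool from outside, world axes, zero at the start; "moment": the same for the moment, N m; "width": finger opening in m; "gripper_force": force on a finger pad.
Only numpy, scipy, OpenCV 4.12 (cv2) and the standard library are available. Lean on these libraries where they do the work, as an engineer would, in place of code of your own. Each camera call takes 0.05 s, during which the arm holds its last target. There are 200 camera calls.

TASK

On the feed chute beside the lathe, swing the wooden stop arm shut, squarely across the chute, then push the round wooden blank off the landing and down the slope until it rests right against the closed arm. Slide the blank along the chute's floor, never lifting it out, and leave the other things on the bench where they are.

Things in the scene. Friction and masses are not known exactly. Their poses are not given: they have to be found in the camera images.
- chute: Fixed plywood trough sloping 0.21 rad. Origin on its floor, mid-width, under the closed stop arm's uphill face, 55 mm above the bench. x points down the slope along the floor, y across it towards the wall nearer the robot (which carries the arm's pivot), z square off the floor. Lower end open, at x = +65 mm. Channel 90 mm wide between walls 14 mm thick, 26 mm high. Friction holds the blank wherever it is left.
- landing (a point): Crest where the level landing at the top meets the slope: middle of the channel's floor, 87 mm above the bench, x = -155 mm in the chute's frame. The landing runs level 193 mm from here to its open upper end, with the same channel and walls. This point's x is level, towards the low end, z up. Overall the chute is 118 mm wide, its base board on the bench 150 mm.
- stop_arm (a joint): Angle of the stop arm. 0 = closed, square across the chute, against an end stop: a blank pushed downhill on it only keeps it closed. It grows as the arm opens: 1.57 = lying along the near wall pointing uphill, more = swung outwards to the robot (limit 2.1). Starts open at 1.6 to 1.95. Stiff (0.1 Nm, 1 to 2 N at the peg); stays where it is left.
- stop_pivot (a point): Pivot of the stop arm, at x = +9, y = +55 mm in the chute's frame; its axis is the chute's z. The arm is a dark wooden bar 18 mm wide and 16 mm high that reaches 102 mm from this pivot; its underside is 30 mm and its top 46 mm above the trough floor (4 mm over the walls). This point is at half the bar's height.
- stop_peg (a point): Centre of the upright round wooden peg on the stop arm by which it is pushed: 18 mm diameter, standing 38 mm above the arm's top; this point is half-way up it, 65 mm above the trough floor, and 85 mm from the pivot.
- blank_center (a point): Centre of the round body of the wooden blank: a disc 80 mm in diameter, 50 mm high, with a tenon 44 mm in diameter and 12 mm high on top; about 0.17 kg. This point is on its axis (its z), 25 mm above the underside. It starts lying flat on the level landing, 43 to 103 mm behind the crest; resting against the closed arm it is at x = -40 mm in the chute's frame.
- bowl: Bystander: dark wooden bowl, 140 mm across and 55 mm high, on the bench; origin at the centre of its underside.
- spindle_mid (a point): Bystander: turned wooden spindle standing upright on the bench, 54 mm diameter, 190 mm high; this point is half-way up it.
- gouge: Bystander: turning gouge with wooden handle lying on the bench beyond the chute, about 315 mm long and 30 mm thick; origin on the bench under its ferrule, x along it towards the blade.
Not all that is in view belongs to the job. Of the things that look like the part that bears blank_center, the smallest one is meant.

How it is judged:
On the way, in this order (a step that is already met when the one before it is completed fails the run):
1. the stop arm is swung shut across the chute while the blank is still uphill of it (value of joint stop_arm below 0.08 rad and x of blank_center in the frame of chute below -0.03 m), for 0.1 s.
2. the blank is pushed down against the stop arm (x of blank_center in the frame of chute above -0.045 m and value of joint stop_arm below 0.08 rad), for 0.1 s.
At the end, for the whole second after the job is handed in: The stop arm is closed (within 0.08 rad), and the blank lies flat on the chute floor, at rest, touching the closed arm or within 5 mm of it on the uphill side (all of step 2 and x of blank_center in the frame of chute below -0.034 m and z of blank_center in the frame of chute between 0.018 and 0.031 m and angle between the z axis of blank_center and the z axis of chute, either way round below 0.12 rad and linear speed of blank below 0.02 m/s).
It fails at once if the blank is lifted off the chute floor (20 mm or more) or falls out of the chute (z of blank_center in the frame of chute above 0.045 m or z of blank_center in the frame of chute below -0.02 m).
It fails at once if the bowl, the spindle or the gouge is moved more than 30 mm (distance of any of bowl, spindle_mid, gouge from where it was at the start of the episode above 0.03 m).
It also fails if it takes over 58 s, if anything falls off the work surface, if the arm or the gripper's body presses on something with over 40 N, if the wrist force passes 120 N, or if a joint passes its speed limit or range.

## Working session

There is one attempt and no reset: what is moved stays moved. The work goes in short steps, Python scripts to look and compute and a tool call to move; the robot and the scene stay as the last step left them, time stands still between calls to the robot, and variables do not carry over. Pictures are saved under pics/ and viewed, at most 10 in all, crops included, and the job is handed in when it is done.

Besides the shell and the picture viewer there is one more tool, called after ">>>" by a JSON object that holds its "method" and its "body", one argument or row to a line. apply_moves: Moves the arm, as the interface text tells. Shifts and turns lie within -1 to 1; 1 stands for 250 mm of shift or 30 degrees of turn. Its arguments: {"type":"object","properties":{"steps":{"type":"array"},"jaw":{"type":"number"},"newtons":{"type":"number"}},"required":["steps"]}

```bash
mkdir -p pics; ls; python3 - <<'E'
from station import *
import cv2
s=get_state();print(s)
for n in("top","scene"):
    cv2.imwrite(f"pics/{n}0.png",grab_frame(n));print(n,camera_model(n))
E
```

```text
pics
{'t': 0.0, 'q': array([ 1.56513948e+00,  3.59410128e-01,  1.10426985e-02, -3.58464774e-04,
       -1.22408397e+00, -2.88081758e-01]), 'qd': array([-0.00164621,  0.00108333, -0.00069288,  0.00021425, -0.00083722,
       -0.00061401]), 'joint_efforts': array([ 6.80249996e-04, -5.82713342e+01,  2.93061697e+01,  6.99723691e+00,
        7.02699821e-03, -1.52410912e-04]), 'eef_pos': array([0.19532773, 0.64560441, 0.22559912]), 'ee_rot': array([ 3.13991004e+00, -1.47187492e-04, -2.93860567e-01]), 'force': array([-0.32478012,  1.09452153,  0.11356496]), 'moment': array([-0.02970814,  0.04861829,  0.05424871]), 'gripper_force': 0.0, 'width': 0.08777373356643273}
top {'fx': 491.2604465733428, 'fy': 491.2604465733428, 'cx': 319.3026752919053, 'cy': 203.82366110211862, 'xyz': array([0.47562733, 0.02571367, 1.81610419]), 'rotation': array([-3.07253332,  0.00424039, -1.58615393])}
scene {'fx': 474.09215591791946, 'fy': 474.09215591791946, 'cx': 313.8817209465575, 'cy': 195.82795696953175, 'xyz': array([ 1.30113239, -0.89080535,  1.12522451]), 'rotation': array([-2.29320411, -0.01478731,  0.66823782])}
```

View pics/top0.png

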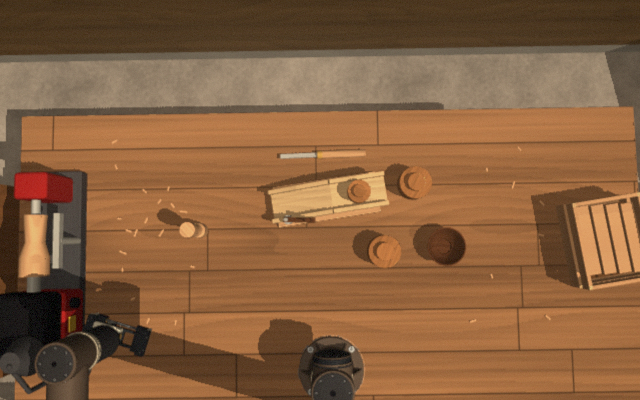

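View pics/scene0.png

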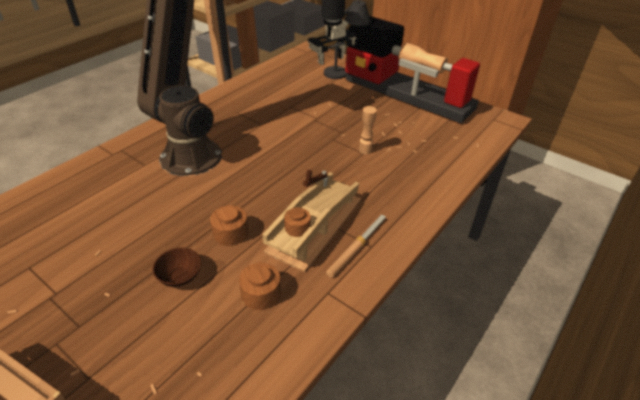

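The top view shows the chute at about (328,197), with its low end to the left (world +y). The blank is on the landing at (359,190), and the dark stop arm lies near the low end on the robot side at (295,219). The bowl is at (447,246), the spindle at (190,230), the gouge at (322,155), and two larger look-alike discs at (415,183) and (384,251). I'll enlarge the chute.

```bash
python3 - <<'E'
import cv2
a=cv2.imread("pics/top0.png")[160:240,255:405]
b=cv2.resize(a,None,fx=5.3333,fy=5.3333,interpolation=cv2.INTER_CUBIC)
cv2.imwrite("pics/crop_top.png",b)
a=cv2.imread("pics/scene0.png")[160:280,250:400]
cv2.imwrite("pics/crop_sc.png",cv2.resize(a,None,fx=5,fy=5,interpolation=cv2.INTER_CUBIC))
E
```

```text
(no output)
```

View pics/crop_top.png

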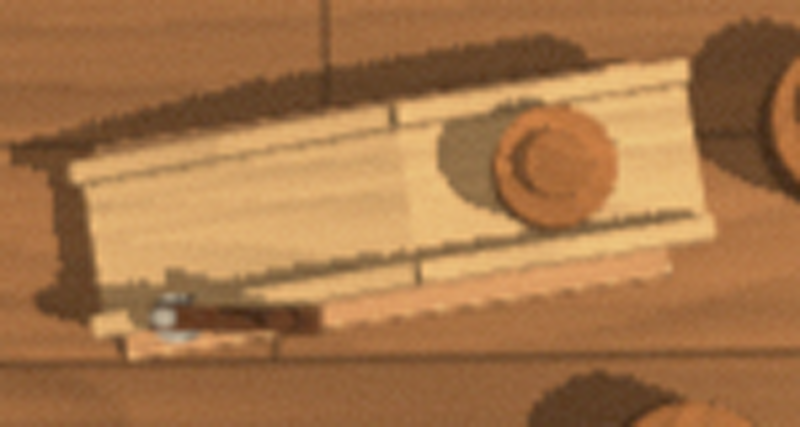

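View pics/crop_sc.png

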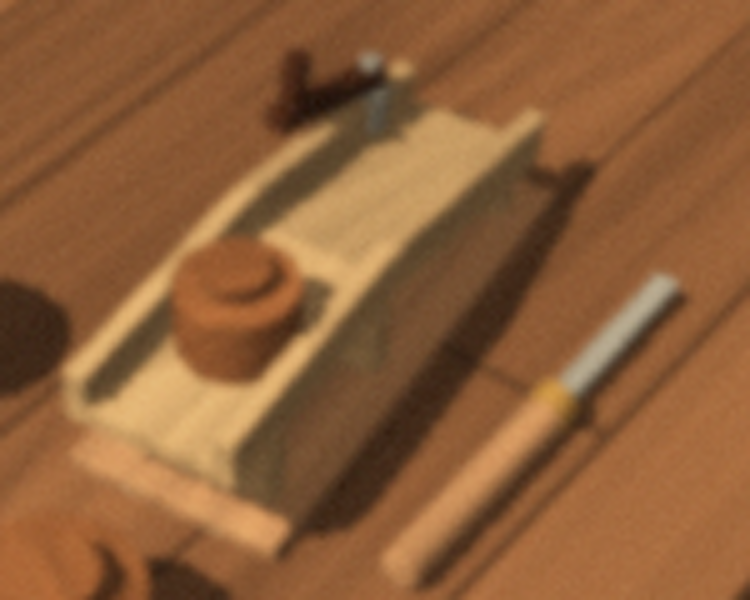

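The crops resolve the chute's corners, pivot and arm well. In the top crop the landing-end corners are at (688,60) and (714,238), the low end at (69,163) and (95,335), the pivot at about (163,317), the arm tip at (320,318) and the tenon at (550,162). Next I'll fit the pose from both views.

```bash
cat > h.py <<'E'
from station import *
import numpy as np
from scipy.spatial.transform import Rotation as R
from scipy.optimize import least_squares
S=.21
def proj(cm,P):
    p=R.from_euler('xyz',cm['rotation']).inv().apply(np.atleast_2d(P)-cm['xyz'])
    return np.c_[cm['fx']*p[:,0]/p[:,2]+cm['cx'],cm['fy']*p[:,1]/p[:,2]+cm['cy']]
def ray(cm,u,z):
    d=R.from_euler('xyz',cm['rotation']).apply([(u[0]-cm['cx'])/cm['fx'],(u[1]-cm['cy'])/cm['fy'],1])
    return cm['xyz']+d*(z-cm['xyz'][2])/d[2]
# chute: xy of origin, yaw of downhill dir
def Rc(yaw): return R.from_euler('ZY',[yaw,S])
def W(q,p): return np.r_[q[0],q[1],.055]+Rc(q[2]).apply(p)
def L(q,p): return W(q,[-.155,0,0])+R.from_euler('z',q[2]).apply(p)
E
python3 - <<'E'
from h import *
ct,cs=camera_model('top'),camera_model('scene')
T=lambda a,b:(255+(a+.5)/5.3333-.5,160+(b+.5)/5.3333-.5)
C=lambda a,b:(250+(a+.5)/5-.5,160+(b+.5)/5-.5)
obs=[(ct,T(688,60),lambda q:L(q,[-.193,-.059,.026])),(ct,T(714,238),lambda q:L(q,[-.193,.059,.026])),
(ct,T(69,163),lambda q:W(q,[.065,-.059,.026])),(ct,T(95,335),lambda q:W(q,[.065,.059,.026])),
(ct,T(163,317),lambda q:W(q,[.009,.055,.046])),
(cs,C(545,115),lambda q:W(q,[.065,-.059,.026])),(cs,C(66,382),lambda q:L(q,[-.193,.059,.026])),(cs,C(240,462),lambda q:L(q,[-.193,-.059,.026])),(cs,C(370,62),lambda q:W(q,[.009,.055,.05]))]
f=lambda q:np.ravel([proj(c,m(q))[0]-u for c,u,m in obs])
r=least_squares(f,[.5,.1,1.6],loss='soft_l1');q=r.x
print(q,np.round(f(q).reshape(-1,2),2))
print('base err per px 3.6mm')
b=ray(ct,T(550,162),.149);b2=ray(ct,T(556,165),.137)
bs=ray(cs,C(236,268),.137)
for p in(b,b2,bs):
    print('blank',p,'landing frame',R.from_euler('z',q[2]).inv().apply(p-L(q,[0,0,0])))
piv=W(q,[.009,.055,.038])
tip=ray(ct,T(320,318),piv[2]+.02)
for th in(1.6,1.7,1.8,1.9):
    t=W(q,[.009-.102*np.sin(th),.055-.102*np.cos(th),.046]);pg=W(q,[.009-.085*np.sin(th),.055-.085*np.cos(th),.065])
    pt=W(q,[.009-.085*np.sin(th),.055-.085*np.cos(th),.084])
    fu=lambda p:((proj(ct,p)[0]-[255,160]+.5)*5.3333-.5).round(); fs=lambda p:((proj(cs,p)[0]-[250,160]+.5)*5-.5).round()
    print(th,'tip px',fu(t),fs(t),'pegtop',fu(pt),fs(pt),'peg',pg)
print('pivot',piv,'crest',L(q,[0,0,0]),'up end',L(q,[-.193,0,0]))
for n,u,z in(('bowl',(447,246),.05),('spindle top',(187,230),.19),('discA',(415,183),.08),('discB',(384,251),.08),('gouge e',(366,153),.015),('g2',(280,156),.015)): print(n,ray(ct,u,z))
E
```

```text
[0.60016128 0.13869316 1.71528435] [[-0.34 -0.81]
 [ 0.5  -0.88]
 [ 0.07  0.  ]
 [ 0.23  0.32]
 [ 0.71 -0.01]
 [ 0.4   0.17]
 [-0.02 -1.55]
 [-0.7  -2.26]
 [ 0.25 -0.01]]
base err per px 3.6mm
blank [ 0.63629998 -0.10059321  0.149     ] landing frame [-0.09040161 -0.00130828  0.06168872]
blank [ 0.63545749 -0.10532077  0.137     ] landing frame [-0.0949586   0.00020613  0.04968872]
blank [ 0.62699732 -0.09662085  0.137     ] landing frame [-0.0851312   0.00732548  0.04968872]
1.6 tip px [317. 296.] [294. 121.] pegtop [278. 299.] [314.  62.] peg [0.55202472 0.07030454 0.13440741]
1.7 tip px [318. 311.] [281. 116.] pegtop [279. 312.] [303.  57.] peg [0.54354849 0.06973564 0.13426727]
1.8 tip px [318. 327.] [270. 110.] pegtop [279. 325.] [294.  52.] peg [0.53506194 0.06999761 0.13395157]
1.9 tip px [316. 343.] [259. 103.] pegtop [277. 339.] [285.  47.] peg [0.52664987 0.07108786 0.13346345]
pivot [0.54332641 0.14732343 0.09028904] crest [ 0.62198878 -0.01132198  0.08731128] up end [ 0.64977804 -0.20231087  0.08731128]
bowl [ 0.43946835 -0.42325944  0.05      ]
spindle top [0.50822049 0.47003306 0.19      ]
discA [ 0.66458604 -0.30958718  0.08      ]
discB [ 0.42594937 -0.19373806  0.08      ]
gouge e [ 0.78608615 -0.14422147  0.015     ]
g2 [0.77999899 0.17416534 0.015     ]
```

Chute fit: origin (0.600, 0.139), downhill yaw 1.715, arm at about 1.75 rad and blank about 90 mm behind the crest. I'll use one tool orientation throughout, with tool x along the chute (yaw ≈ -1.43). First I move above the peg.

>>> {"method": "apply_moves", "body": {
  "steps": [
    {"translation": [0.04,-0.07,0.02],"rotation": [0,0,-0.07]},
    {"translation": [0.09,-0.15,0.04],"rotation": [0,0,-0.14]},
    {"translation": [0.13,-0.23,0.05],"rotation": [0,0,-0.21]},
    {"translation": [0.18,-0.31,0.05],"rotation": [0,0,-0.29]},
    {"translation": [0.23,-0.39,0.05],"rotation": [0,0,-0.36]},
    {"translation": [0.27,-0.46,0.05],"rotation": [0,0,-0.43]},
    {"translation": [0.32,-0.54,0.05],"rotation": [0,0,-0.5]},
    {"translation": [0.36,-0.62,0.05],"rotation": [0,0,-0.58]},
    {"translation": [0.41,-0.69,0.05],"rotation": [0,0,-0.65]},
    {"translation": [0.45,-0.77,0.05],"rotation": [0,0,-0.72]}
  ]
}}

```text
t: 0.93
eef_pos: [0.3086, 0.4525, 0.2388]
ee_rot: [3.141, -0.0, -0.673]
force: [0.6, 0.7, -0.3]
width: 0.0879
gripper_force: 0.0
```

>>> {"method": "apply_moves", "body": {
  "steps": [
    {"translation": [0.04,-0.07,0],"rotation": [0,0,-0.07]},
    {"translation": [0.09,-0.15,0],"rotation": [0,0,-0.14]},
    {"translation": [0.13,-0.23,0],"rotation": [0,0,-0.21]},
    {"translation": [0.18,-0.31,0],"rotation": [0,0,-0.29]},
    {"translation": [0.23,-0.39,0],"rotation": [0,0,-0.36]},
    {"translation": [0.27,-0.46,0],"rotation": [0,0,-0.43]},
    {"translation": [0.32,-0.54,0],"rotation": [0,0,-0.5]},
    {"translation": [0.36,-0.62,0],"rotation": [0,0,-0.58]},
    {"translation": [0.41,-0.69,0],"rotation": [0,0,-0.65]},
    {"translation": [0.45,-0.77,0],"rotation": [0,0,-0.72]}
  ]
}}

```text
t: 1.77
eef_pos: [0.421, 0.26, 0.2389]
ee_rot: [3.141, -0.0, -1.05]
force: [0.3, 0.6, -0.7]
width: 0.0876
gripper_force: 0.0
```

>>> {"method": "apply_moves", "body": {
  "steps": [
    {"translation": [0.04,-0.07,0.02],"rotation": [0,0,-0.07]},
    {"translation": [0.09,-0.15,0.04],"rotation": [0,0,-0.14]},
    {"translation": [0.13,-0.23,0.06],"rotation": [0,0,-0.21]},
    {"translation": [0.18,-0.31,0.08],"rotation": [0,0,-0.29]},
    {"translation": [0.23,-0.39,0.1],"rotation": [0,0,-0.36]},
    {"translation": [0.27,-0.46,0.1],"rotation": [0,0,-0.43]},
    {"translation": [0.32,-0.54,0.1],"rotation": [0,0,-0.5]},
    {"translation": [0.36,-0.62,0.1],"rotation": [0,0,-0.58]},
    {"translation": [0.41,-0.69,0.1],"rotation": [0,0,-0.65]},
    {"translation": [0.44,-0.77,0.1],"rotation": [0,0,-0.72]}
  ]
}}

```text
t: 2.6
eef_pos: [0.5311, 0.0675, 0.2637]
ee_rot: [3.141, -0.0, -1.427]
force: [0.2, 0.1, -0.3]
width: 0.0878
gripper_force: 0.0
```

```bash
python3 - <<'E'
from h import *
import cv2
s=get_state();print(s['t'],s['eef_pos'],s['ee_rot'],s['q'],s['force'])
try: print(hold_point_z)
except Exception as e: print(e)
cv2.imwrite("pics/w1.png",grab_frame('wrist'));c=camera_model('wrist');print(c)
E
```

```text
2.6 [0.53113589 0.06746252 0.26371788] [ 3.14125433e+00 -1.10651646e-04 -1.42726512e+00] [ 4.92706597e-01  1.05239921e-01 -2.36375525e-01 -1.24959601e-05
 -1.22953665e+00 -3.49171223e-01] [ 0.24366495  0.05266407 -0.30154446]
0.0188
{'fx': 294.0293975509669, 'fy': 294.0293975509669, 'cx': 314.8551337682021, 'cy': 200.0818626387979, 'xyz': array([ 0.54411408, -0.01758823,  0.4220245 ]), 'rotation': array([ 2.82937112e+00, -1.34569784e-03, -3.00211723e+00])}
```

View pics/w1.png

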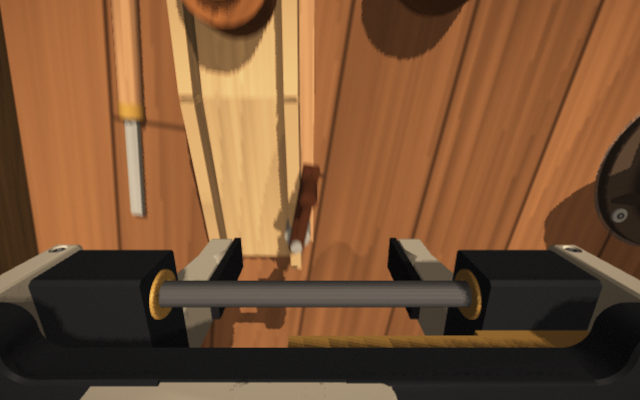

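The wrist view looks along the chute from the uphill side. The arm runs from its pivot near (297,243) to its tip near (311,167), and the low end edge is at row 255. I'll enlarge it.

```bash
python3 - <<'E'
import cv2
a=cv2.imread("pics/w1.png")[80:280,160:340]
cv2.imwrite("pics/w1c.png",cv2.resize(a,None,fx=3,fy=3,interpolation=cv2.INTER_CUBIC))
E
```

```text
(no output)
```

View pics/w1c.png

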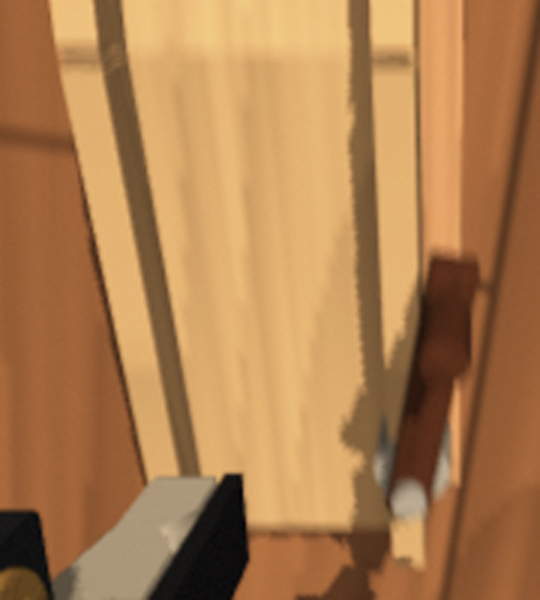

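```bash
python3 - <<'E'
from h import *
ct,cs,cw=camera_model('top'),camera_model('scene'),camera_model('wrist')
T=lambda a,b:(255+(a+.5)/5.3333-.5,160+(b+.5)/5.3333-.5)
C=lambda a,b:(250+(a+.5)/5-.5,160+(b+.5)/5-.5)
X=lambda a,b:(160+(a+.5)/3-.5,80+(b+.5)/3-.5)
def A(q,r,n,z): # arm point
    th=q[3];return W(q,[.009-r*np.sin(th)+n*np.cos(th),.055-r*np.cos(th)-n*np.sin(th),z])
obs=[(ct,T(688,60),lambda q:L(q,[-.193,-.059,.026])),(ct,T(714,238),lambda q:L(q,[-.193,.059,.026])),
(ct,T(69,163),lambda q:W(q,[.065,-.059,.026])),(ct,T(95,335),lambda q:W(q,[.065,.059,.026])),
(ct,T(163,317),lambda q:W(q,[.009,.055,.046])),(ct,T(320,318),lambda q:A(q,.102,0,.046)),
(cs,C(545,115),lambda q:W(q,[.065,-.059,.026])),(cs,C(66,382),lambda q:L(q,[-.193,.059,.026])),(cs,C(240,462),lambda q:L(q,[-.193,-.059,.026])),(cs,C(370,62),lambda q:W(q,[.009,.055,.05])),
(cs,C(297,55),lambda q:A(q,.085,0,.084)),
(cw,X(57,57),lambda q:L(q,[0,-.059,.026])),(cw,X(415,57),lambda q:L(q,[0,.059,.026])),
(cw,X(388,528),lambda q:W(q,[.065,.045,0])),(cw,X(408,497),lambda q:W(q,[.009,.055,.05])),
(cw,X(455,260),lambda q:A(q,.102,0,.046)),(cw,X(447,350),lambda q:A(q,.085,0,.084))]
f=lambda q:np.ravel([proj(c,m(q))[0]-u for c,u,m in obs])
w=lambda q:f(q)*np.repeat([3.6 if c is ct else 3.4 if c is cs else 1.2 for c,_,_ in obs],2)
r=least_squares(w,[.6,.14,1.7,1.75],loss='soft_l1',f_scale=2);q=r.x
print(q,*[np.round(v,2) for v in w(q).reshape(-1,2)],'mm')
print('peg',A(q,.085,0,.065),'pivot',W(q,[.009,.055,.038]))
for th in np.linspace(q[3],0,11):
    q2=np.r_[q[:3],th];print(round(th,2),A(q2,.085,0,.055)-A(q,.085,0,.055), (A(q2,.085,0,.055)-A(q,.085,0,.055))/.25)
print('closed peg',A(np.r_[q[:3],0],.085,0,.065))
E
```

```text
[0.60008728 0.13733901 1.71455793 1.75333458] [ 0.28 -2.6 ] [ 3.21 -2.84] [1.66 0.01] [2.15 1.17] [3.91 0.02] [0.31 1.35] [0.58 1.23] [-1.43 -4.56] [-3.77 -6.88] [0.02 0.56] [-0.22  0.39] [-2.23  0.57] [-2.78 -0.07] [4.37 1.18] [0.85 3.72] [-0.58  5.47] [-1.45  8.01] mm
peg [0.53889405 0.06846222 0.13412058] pivot [0.54325869 0.14601056 0.09028904]
1.75 [0. 0. 0.] [0. 0. 0.]
1.58 [0.01486204 0.00075806 0.00029392] [0.05944815 0.00303224 0.00117569]
1.4 [2.93774685e-02 4.04155473e-03 4.45375990e-05] [0.11750987 0.01616622 0.00017815]
1.23 [ 0.0431012   0.0097498  -0.00074051] [ 0.1724048   0.03899922 -0.00296204]
1.05 [ 0.05561242  0.01770778 -0.00203715] [ 0.22244969  0.0708311  -0.00814859]
0.88 [ 0.0665275   0.02767145 -0.00380562] [ 0.26611     0.1106858  -0.01522247]
0.7 [ 0.07551174  0.03933531 -0.00599169] [ 0.30204697  0.15734126 -0.02396676]
0.53 [ 0.08228967  0.05234171 -0.00852834] [ 0.32915867  0.20936685 -0.03411334]
0.35 [ 0.08665344  0.06629183 -0.01133777] [ 0.34661375  0.26516733 -0.04535109]
0.18 [ 0.08846925  0.08075792 -0.01433385] [ 0.353877    0.32303166 -0.05733541]
0.0 [ 0.08768142  0.09529639 -0.01742471] [ 0.3507257   0.38118555 -0.06969883]
closed peg [0.62657548 0.16375861 0.11669587]
```

Peg is at about (0.538, 0.066, 0.134). I'll lower the open fingers around it, then close gently.

>>> {"method": "apply_moves", "body": {
  "steps": [
    {"translation": [0.02,0,-0.06],"rotation": [0,0,0]},
    {"translation": [0.03,-0.01,-0.14],"rotation": [0,0,0]},
    {"translation": [0.03,-0.01,-0.22],"rotation": [0,0,0]},
    {"translation": [0.03,-0.01,-0.3],"rotation": [0,0,0]},
    {"translation": [0.03,-0.01,-0.37],"rotation": [0,0,0]},
    {"translation": [0.03,-0.01,-0.44],"rotation": [0,0,0]},
    {"translation": [0.03,-0.01,-0.5],"rotation": [0,0,0]},
    {"translation": [0.03,-0.01,-0.54],"rotation": [0,0,0]},
    {"translation": [0.03,-0.01,-0.57],"rotation": [0,0,0]},
    {"translation": [0.03,-0.01,-0.57],"rotation": [0,0,0]}
  ]
}}

```text
t: 3.48
eef_pos: [0.5372, 0.0657, 0.1202]
ee_rot: [3.139, -0.001, -1.425]
force: [-1.2, 0.2, 0.1]
width: 0.0882
gripper_force: 0.0
```

>>> {"method": "apply_moves", "body": {
  "steps": [
    {"translation": [0,0,0],"rotation": [0,0,0]},
    {"translation": [0,0,0],"rotation": [0,0,0]},
    {"translation": [0,0,0],"rotation": [0,0,0]},
    {"translation": [0,0,0],"rotation": [0,0,0]},
    {"translation": [0,0,0],"rotation": [0,0,0]},
    {"translation": [0,0,0],"rotation": [0,0,0]},
    {"translation": [0,0,0],"rotation": [0,0,0]},
    {"translation": [0,0,0],"rotation": [0,0,0]},
    {"translation": [0,0,0],"rotation": [0,0,0]},
    {"translation": [0,0,0],"rotation": [0,0,0]}
  ],
  "jaw": 1,
  "newtons": 12
}}

```text
t: 4.32
eef_pos: [0.538, 0.0661, 0.1215]
ee_rot: [3.142, -0.0, -1.425]
force: [-0.5, -1.2, -0.4]
width: 0.0267
gripper_force: 0.0
```

>>> {"method": "apply_moves", "body": {
  "steps": [
    {"translation": [0,0,0],"rotation": [0,0,0]},
    {"translation": [0,0,0],"rotation": [0,0,0]},
    {"translation": [0,0,0],"rotation": [0,0,0]},
    {"translation": [0,0,0],"rotation": [0,0,0]},
    {"translation": [0,0,0],"rotation": [0,0,0]},
    {"translation": [0,0,0],"rotation": [0,0,0]},
    {"translation": [0,0,0],"rotation": [0,0,0]},
    {"translation": [0,0,0],"rotation": [0,0,0]},
    {"translation": [0,0,0],"rotation": [0,0,0]},
    {"translation": [0,0,0],"rotation": [0,0,0]}
  ]
}}

```text
t: 5.15
eef_pos: [0.538, 0.0661, 0.1216]
ee_rot: [-3.142, 0.0, -1.425]
force: [-0.6, -0.1, -0.2]
width: 0.0172
gripper_force: 12.0
```

Grip is on the peg (17 mm wide at 12 N). Now I swing along the arc.

>>> {"method": "apply_moves", "body": {
  "steps": [
    {"translation": [0.035,0.001,0],"rotation": [0,0,0]},
    {"translation": [0.07,0.005,0],"rotation": [0,0,0]},
    {"translation": [0.105,0.012,0],"rotation": [0,0,0]},
    {"translation": [0.14,0.023,0],"rotation": [0,0,0]},
    {"translation": [0.172,0.039,-0.003],"rotation": [0,0,0]},
    {"translation": [0.203,0.057,-0.006],"rotation": [0,0,0]},
    {"translation": [0.231,0.078,-0.009],"rotation": [0,0,0]},
    {"translation": [0.258,0.103,-0.014],"rotation": [0,0,0]},
    {"translation": [0.281,0.13,-0.019],"rotation": [0,0,0]},
    {"translation": [0.302,0.157,-0.024],"rotation": [0,0,0]}
  ]
}}

```text
t: 5.98
eef_pos: [0.6142, 0.1061, 0.1154]
ee_rot: [-3.142, -0.0, -1.425]
force: [-2.9, -2.7, 2.6]
width: 0.0178
gripper_force: 12.0
```

>>> {"method": "apply_moves", "body": {
  "steps": [
    {"translation": [0.014,0.026,-0.005],"rotation": [0,0,0]},
    {"translation": [0.027,0.052,-0.01],"rotation": [0,0,0]},
    {"translation": [0.036,0.08,-0.016],"rotation": [0,0,0]},
    {"translation": [0.045,0.108,-0.021],"rotation": [0,0,0]},
    {"translation": [0.049,0.137,-0.027],"rotation": [0,0,0]},
    {"translation": [0.052,0.166,-0.033],"rotation": [0,0,0]},
    {"translation": [0.051,0.195,-0.04],"rotation": [0,0,0]},
    {"translation": [0.049,0.224,-0.046],"rotation": [0,0,0]},
    {"translation": [0.048,0.24,-0.048],"rotation": [0,0,0]},
    {"translation": [0.048,0.24,-0.048],"rotation": [0,0,0]}
  ]
}}

```text
t: 6.82
eef_pos: [0.6253, 0.1644, 0.1035]
ee_rot: [3.141, -0.003, -1.424]
force: [-1.3, -9.0, 3.4]
width: 0.018
gripper_force: 12.0
```

A reaction of about -9 N along the chute suggests the end stop. I'll release, lift and check.

>>> {"method": "apply_moves", "body": {
  "steps": [
    {"translation": [0,0,0],"rotation": [0,0,0]},
    {"translation": [0,0,0],"rotation": [0,0,0]},
    {"translation": [0,0,0],"rotation": [0,0,0]},
    {"translation": [0,0,0],"rotation": [0,0,0]},
    {"translation": [0,0,0.02],"rotation": [0,0,0]},
    {"translation": [0,-0.02,0.08],"rotation": [0,0,0]},
    {"translation": [0,-0.04,0.2],"rotation": [0,0,0]},
    {"translation": [0,-0.06,0.32],"rotation": [0,0,0]},
    {"translation": [0,-0.1,0.44],"rotation": [0,0,0]},
    {"translation": [0,-0.12,0.5],"rotation": [0,0,0]}
  ],
  "jaw": -0.2
}}

```text
t: 7.65
eef_pos: [0.6269, 0.1352, 0.2334]
ee_rot: [-3.136, 0.001, -1.424]
force: [0.7, 0.3, 0.4]
width: 0.0524
gripper_force: 0.0
```

>>> {"method": "apply_moves", "body": {
  "steps": [
    {"translation": [0,-0.1,0],"rotation": [0,0,0]},
    {"translation": [0.01,-0.2,0],"rotation": [0,0,0]},
    {"translation": [0.02,-0.3,0],"rotation": [0,0,0]},
    {"translation": [0.03,-0.4,0],"rotation": [0,0,0]},
    {"translation": [0.04,-0.5,0],"rotation": [0,0,0]},
    {"translation": [0.05,-0.6,0],"rotation": [0,0,0]},
    {"translation": [0.06,-0.7,0],"rotation": [0,0,0]},
    {"translation": [0.06,-0.8,0],"rotation": [0,0,0]},
    {"translation": [0.06,-0.9,0],"rotation": [0,0,0]},
    {"translation": [0.06,-1.0,0],"rotation": [0,0,0]}
  ],
  "jaw": 1
}}

```text
t: 8.48
eef_pos: [0.6406, -0.1158, 0.2291]
ee_rot: [-3.141, 0.0, -1.425]
force: [-0.2, 0.0, -0.7]
width: 0.0002
gripper_force: 0.0
```

```bash
python3 - <<'E'
from h import *
import cv2
s=get_state();print(s['t'],s['eef_pos'],s['ee_rot'],s['width'])
im=grab_frame('top');cv2.imwrite("pics/top1.png",im)
a=cv2.resize(im[160:240,255:405],None,fx=5.3333,fy=5.3333,interpolation=cv2.INTER_CUBIC)
cv2.imwrite("pics/top1c.png",a)
im=grab_frame('scene')
cv2.imwrite("pics/sc1c.png",cv2.resize(im[160:280,250:400],None,fx=5,fy=5,interpolation=cv2.INTER_CUBIC))
E
```

```text
8.4833 [ 0.64058099 -0.115751    0.22908615] [-3.14079447e+00  5.67813530e-05 -1.42465661e+00] 0.00023701162382164058
```

View pics/top1c.png

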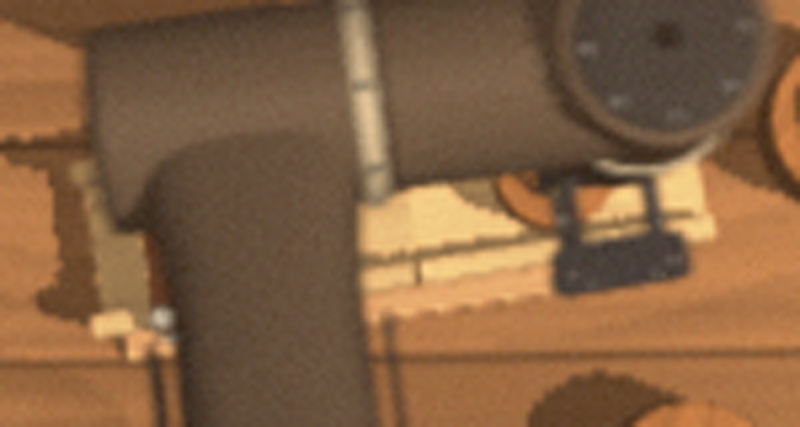

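The robot arm hides most of the chute from above, but a bit of the dark bar shows at (155,240), uphill of the pivot at (163,320) and running across the chute. I'll check the scene view.

View pics/sc1c.png

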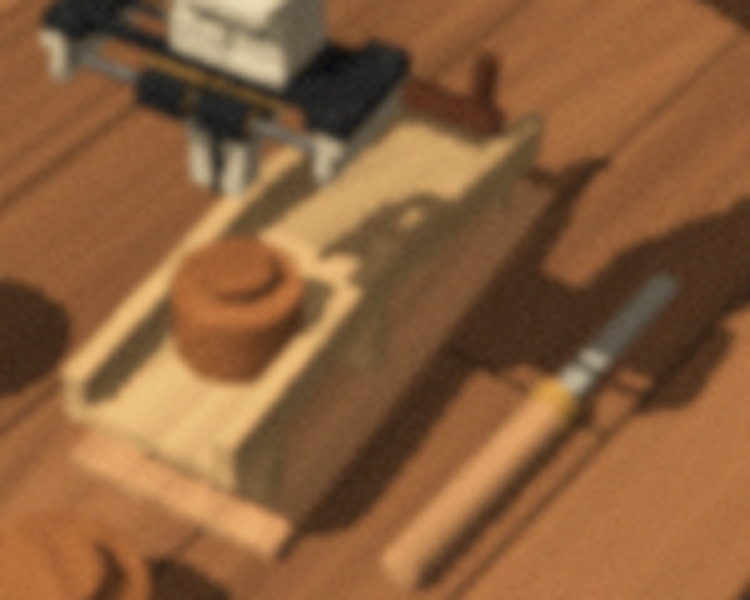

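The arm lies across the chute with its peg top at (487,60), and the blank is still on the landing at (236,300). I'll check the angle numerically.

```bash
python3 - <<'E'
from h import *
cs=camera_model('scene');q=[.6001,.1373,1.7146]
F=lambda p:((proj(cs,p)[0]-[250,160]+.5)*5-.5).round(1)
for th in(-.05,0,.05,.1,.2): print(th,'peg top',F(W(q,[.009-.085*np.sin(th),.055-.085*np.cos(th),.084])),'tip low uphill corner',F(W(q,[.009-.102*np.sin(th)-.009*np.cos(th),.055-.102*np.cos(th)+.009*np.sin(th),.030])))
for d in (-.085,-.09,-.095,-.1): print(d,'blank body top',F(L(q,[d,0,.05])),'tenon top',F(L(q,[d,0,.062])),'bottom',F(L(q,[d,0,0])))
for d in(-.14,-.155,-.16,-.17): print(d,L(q,[d,0,.01]))
for x in(-.25,-.1,-.09,-.08): print(x,W(q,[x,0,.012]))
print(W(q,[-.04,0,.025]))
E
```

```text
-0.05 peg top [489.6  56.9] tip low uphill corner [495.  139.3]
0 peg top [487.   59.2] tip low uphill corner [491.3 142. ]
0.05 peg top [484.1  61.5] tip low uphill corner [487.3 144.6]
0.1 peg top [480.9  63.6] tip low uphill corner [483.  147.1]
0.2 peg top [473.8  67.5] tip low uphill corner [473.3 151.6]
-0.085 blank body top [244.7 272.9] tenon top [244.5 258.4] bottom [245.2 331.6]
-0.09 blank body top [240.3 277.8] tenon top [240.2 263.3] bottom [241.  336.5]
-0.095 blank body top [236.  282.7] tenon top [235.8 268.2] bottom [236.7 341.5]
-0.1 blank body top [231.6 287.7] tenon top [231.4 273.2] bottom [232.4 346.4]
-0.14 [ 0.64188803 -0.15128497  0.09731128]
-0.155 [ 0.64403766 -0.16613014  0.09731128]
-0.16 [ 0.6447542  -0.17107853  0.09731128]
-0.17 [ 0.64618728 -0.18097531  0.09731128]
-0.25 [ 0.63478156 -0.10220824  0.11885135]
-0.1 [0.61375753 0.04298212 0.08758236]
-0.09 [0.61235593 0.05266148 0.08549776]
-0.08 [0.61095433 0.06234084 0.08341316]
[0.60495956 0.10374028 0.08778917]
```

The arm is closed (θ≈0). Now I go behind the blank and lower the shut fingers to 12 mm above the landing floor.

>>> {"method": "apply_moves", "body": {
  "steps": [
    {"translation": [0.01,-0.12,0],"rotation": [0,0,0]},
    {"translation": [0.02,-0.24,0],"rotation": [0,0,0]},
    {"translation": [0.02,-0.24,-0.02],"rotation": [0,0,0]},
    {"translation": [0.02,-0.24,-0.1],"rotation": [0,0,0]},
    {"translation": [0.02,-0.24,-0.2],"rotation": [0,0,0]},
    {"translation": [0.02,-0.24,-0.3],"rotation": [0,0,0]},
    {"translation": [0.02,-0.24,-0.39],"rotation": [0,0,0]},
    {"translation": [0.02,-0.24,-0.46],"rotation": [0,0,0]},
    {"translation": [0.02,-0.24,-0.51],"rotation": [0,0,0]},
    {"translation": [0.02,-0.24,-0.515],"rotation": [0,0,0]}
  ]
}}

```text
t: 9.42
eef_pos: [0.6442, -0.1741, 0.0972]
ee_rot: [3.138, 0.001, -1.425]
force: [-1.0, 0.1, -0.1]
width: 0.0005
gripper_force: 0.0
```

>>> {"method": "apply_moves", "body": {
  "steps": [
    {"translation": [-0.006,0.04,-0.006],"rotation": [0,0,0]},
    {"translation": [-0.011,0.079,-0.012],"rotation": [0,0,0]},
    {"translation": [-0.017,0.119,-0.012],"rotation": [0,0,0]},
    {"translation": [-0.023,0.158,-0.012],"rotation": [0,0,0]},
    {"translation": [-0.029,0.198,-0.012],"rotation": [0,0,0]},
    {"translation": [-0.034,0.238,-0.012],"rotation": [0,0,0]},
    {"translation": [-0.04,0.277,-0.012],"rotation": [0,0,0]},
    {"translation": [-0.046,0.317,-0.012],"rotation": [0,0,0]},
    {"translation": [-0.051,0.356,-0.012],"rotation": [0,0,0]},
    {"translation": [-0.057,0.396,-0.012],"rotation": [0,0,0]}
  ]
}}

```text
t: 10.25
eef_pos: [0.6312, -0.0748, 0.097]
ee_rot: [-3.141, -0.0, -1.425]
force: [1.7, -1.5, 1.5]
width: 0.0009
gripper_force: 1.3
```

>>> {"method": "apply_moves", "body": {
  "steps": [
    {"translation": [-0.005,0.032,0],"rotation": [0,0,0]},
    {"translation": [-0.009,0.063,0],"rotation": [0,0,0]},
    {"translation": [-0.014,0.095,0],"rotation": [0,0,0]},
    {"translation": [-0.018,0.127,0],"rotation": [0,0,0]},
    {"translation": [-0.023,0.158,0],"rotation": [0,0,0]},
    {"translation": [-0.028,0.19,0],"rotation": [0,0,0]},
    {"translation": [-0.032,0.222,0],"rotation": [0,0,0]},
    {"translation": [-0.037,0.253,0],"rotation": [0,0,0]},
    {"translation": [-0.041,0.285,-0.003],"rotation": [0,0,0]},
    {"translation": [-0.046,0.317,-0.01],"rotation": [0,0,0]}
  ]
}}

```text
t: 11.08
eef_pos: [0.6197, 0.0044, 0.0944]
ee_rot: [-3.141, 0.0, -1.425]
force: [-0.5, -2.4, 1.3]
width: 0.0005
gripper_force: 0.7
```

>>> {"method": "apply_moves", "body": {
  "steps": [
    {"translation": [-0.003,0.018,-0.004],"rotation": [0,0,0]},
    {"translation": [-0.005,0.036,-0.008],"rotation": [0,0,0]},
    {"translation": [-0.008,0.053,-0.011],"rotation": [0,0,0]},
    {"translation": [-0.01,0.071,-0.015],"rotation": [0,0,0]},
    {"translation": [-0.013,0.089,-0.019],"rotation": [0,0,0]},
    {"translation": [-0.016,0.107,-0.023],"rotation": [0,0,0]},
    {"translation": [-0.018,0.125,-0.027],"rotation": [0,0,0]},
    {"translation": [-0.021,0.142,-0.03],"rotation": [0,0,0]},
    {"translation": [-0.023,0.16,-0.034],"rotation": [0,0,0]},
    {"translation": [-0.025,0.17,-0.036],"rotation": [0,0,0]}
  ]
}}

```text
t: 11.92
eef_pos: [0.6133, 0.0466, 0.0851]
ee_rot: [3.141, 0.0, -1.425]
force: [0.0, -1.5, 0.4]
width: 0.0008
gripper_force: 0.6
```

>>> {"method": "apply_moves", "body": {
  "steps": [
    {"translation": [-0.001,0.004,-0.001],"rotation": [0,0,0]},
    {"translation": [-0.001,0.008,-0.002],"rotation": [0,0,0]},
    {"translation": [-0.002,0.012,-0.003],"rotation": [0,0,0]},
    {"translation": [-0.002,0.016,-0.004],"rotation": [0,0,0]},
    {"translation": [-0.003,0.02,-0.004],"rotation": [0,0,0]},
    {"translation": [-0.003,0.02,-0.004],"rotation": [0,0,0]},
    {"translation": [-0.003,0.02,-0.004],"rotation": [0,0,0]},
    {"translation": [-0.003,0.02,-0.004],"rotation": [0,0,0]},
    {"translation": [-0.003,0.02,-0.004],"rotation": [0,0,0]},
    {"translation": [-0.003,0.02,-0.004],"rotation": [0,0,0]}
  ]
}}

```text
t: 12.75
eef_pos: [0.6127, 0.0511, 0.0843]
ee_rot: [3.141, 0.0, -1.425]
force: [-0.1, 0.1, -0.7]
width: 0.0007
gripper_force: 0.0
```

>>> {"method": "apply_moves", "body": {
  "steps": [
    {"translation": [0,0.003,-0.001],"rotation": [0,0,0]},
    {"translation": [-0.001,0.006,-0.001],"rotation": [0,0,0]},
    {"translation": [-0.001,0.009,-0.002],"rotation": [0,0,0]},
    {"translation": [-0.001,0.012,-0.002],"rotation": [0,0,0]},
    {"translation": [-0.001,0.012,-0.002],"rotation": [0,0,0]},
    {"translation": [-0.001,0.012,-0.002],"rotation": [0,0,0]},
    {"translation": [-0.001,0.012,-0.002],"rotation": [0,0,0]},
    {"translation": [-0.001,0.012,-0.002],"rotation": [0,0,0]},
    {"translation": [-0.001,0.012,-0.002],"rotation": [0,0,0]},
    {"translation": [-0.001,0.012,-0.002],"rotation": [0,0,0]}
  ]
}}

```text
t: 13.58
eef_pos: [0.6125, 0.0541, 0.0838]
ee_rot: [-3.142, 0.0, -1.425]
force: [-1.1, -0.6, 0.2]
width: 0.0003
gripper_force: 0.0
```

>>> {"method": "apply_moves", "body": {
  "steps": [
    {"translation": [0,0.003,-0.001],"rotation": [0,0,0]},
    {"translation": [-0.001,0.006,-0.001],"rotation": [0,0,0]},
    {"translation": [-0.001,0.009,-0.002],"rotation": [0,0,0]},
    {"translation": [-0.001,0.012,-0.002],"rotation": [0,0,0]},
    {"translation": [-0.001,0.012,-0.002],"rotation": [0,0,0]},
    {"translation": [-0.001,0.012,-0.002],"rotation": [0,0,0]},
    {"translation": [-0.001,0.012,-0.002],"rotation": [0,0,0]},
    {"translation": [-0.001,0.012,-0.002],"rotation": [0,0,0]},
    {"translation": [-0.001,0.012,-0.002],"rotation": [0,0,0]},
    {"translation": [-0.001,0.012,-0.002],"rotation": [0,0,0]}
  ]
}}

```text
t: 14.42
eef_pos: [0.6122, 0.0568, 0.0833]
ee_rot: [3.141, -0.0, -1.425]
force: [0.3, -4.3, 0.2]
width: 0.0004
gripper_force: 1.8
```

```bash
python3 - <<'E'
from h import *
import cv2
s=get_state();print(s['t'],s['eef_pos'],s['force'])
im=grab_frame('scene')
cv2.imwrite("pics/sc2c.png",cv2.resize(im[150:270,270:390],None,fx=5,fy=5,interpolation=cv2.INTER_CUBIC))
E
```

```text
14.4167 [0.61218678 0.05684179 0.08330295] [ 0.27173738 -4.25465474  0.20631484]
```

View pics/sc2c.png

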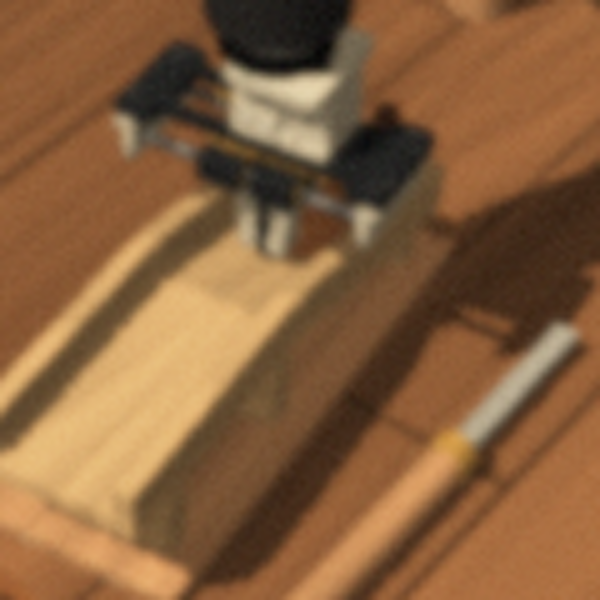

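The blank is in front of the fingers by the arm, mostly hidden by the gripper, and the static force has risen to -4.3 N. I'll press 1.5 mm further to confirm contact.

>>> {"method": "apply_moves", "body": {
  "steps": [
    {"translation": [0,0.003,-0.001],"rotation": [0,0,0]},
    {"translation": [-0.001,0.006,-0.001],"rotation": [0,0,0]},
    {"translation": [-0.001,0.006,-0.001],"rotation": [0,0,0]},
    {"translation": [-0.001,0.006,-0.001],"rotation": [0,0,0]},
    {"translation": [-0.001,0.006,-0.001],"rotation": [0,0,0]},
    {"translation": [-0.001,0.006,-0.001],"rotation": [0,0,0]},
    {"translation": [-0.001,0.006,-0.001],"rotation": [0,0,0]},
    {"translation": [-0.001,0.006,-0.001],"rotation": [0,0,0]},
    {"translation": [-0.001,0.006,-0.001],"rotation": [0,0,0]},
    {"translation": [-0.001,0.006,-0.001],"rotation": [0,0,0]}
  ]
}}

```text
t: 15.3
eef_pos: [0.612, 0.0572, 0.0832]
ee_rot: [3.141, -0.002, -1.425]
force: [1.7, -10.2, 0.8]
width: 0.0006
gripper_force: 4.9
```

Force rises to 10 N and the tool barely advances, so the blank is against the arm. I'll back off uphill, lift and check.

>>> {"method": "apply_moves", "body": {
  "steps": [
    {"translation": [0.001,-0.01,0.002],"rotation": [0,0,0]},
    {"translation": [0.003,-0.03,0.008],"rotation": [0,0,0]},
    {"translation": [0.01,-0.08,0.03],"rotation": [0,0,0]},
    {"translation": [0.015,-0.13,0.05],"rotation": [0,0,0]},
    {"translation": [0.02,-0.17,0.1],"rotation": [0,0,0]},
    {"translation": [0.02,-0.2,0.2],"rotation": [0,0,0]},
    {"translation": [0.02,-0.22,0.32],"rotation": [0,0,0]},
    {"translation": [0.02,-0.24,0.44],"rotation": [0,0,0]},
    {"translation": [0.02,-0.26,0.54],"rotation": [0,0,0]},
    {"translation": [0.02,-0.28,0.6],"rotation": [0,0,0]}
  ]
}}

```text
t: 16.13
eef_pos: [0.6181, -0.0127, 0.2374]
ee_rot: [-3.137, 0.0, -1.425]
force: [0.9, -0.4, 1.3]
width: -0.0001
gripper_force: 0.0
```

>>> {"method": "apply_moves", "body": {
  "steps": [
    {"translation": [0,-0.1,0.05],"rotation": [0,0,0]},
    {"translation": [0,-0.2,0.1],"rotation": [0,0,0]},
    {"translation": [0,-0.3,0.15],"rotation": [0,0,0]},
    {"translation": [0,-0.4,0.2],"rotation": [0,0,0]},
    {"translation": [-0.05,-0.5,0.2],"rotation": [0,0,0]},
    {"translation": [-0.1,-0.6,0.2],"rotation": [0,0,0]},
    {"translation": [-0.15,-0.7,0.2],"rotation": [0,0,0]},
    {"translation": [-0.2,-0.8,0.2],"rotation": [0,0,0]},
    {"translation": [-0.25,-0.9,0.2],"rotation": [0,0,0]},
    {"translation": [-0.3,-1.0,0.2],"rotation": [0,0,0]}
  ]
}}

```text
t: 16.97
eef_pos: [0.5409, -0.2634, 0.2839]
ee_rot: [-3.14, -0.0, -1.425]
force: [0.1, -0.4, 0.1]
width: 0.0002
gripper_force: 0.0
```

```bash
python3 - <<'E'
from h import *
import cv2
s=get_state();print(s['t'],s['eef_pos'])
im=grab_frame('top')[160:240,255:405];im2=grab_frame('scene')[160:230,290:385]
a=cv2.resize(im,(560,299),interpolation=cv2.INTER_CUBIC)
b=cv2.resize(im2,(400,295),interpolation=cv2.INTER_CUBIC)
o=np.zeros((598,560,3),np.uint8);o[:299]=a;o[300:595,:400]=b
cv2.imwrite("pics/fin.png",o)
E
```

```text
16.9667 [ 0.5408663  -0.2633731   0.28392304]
```

View pics/fin.png

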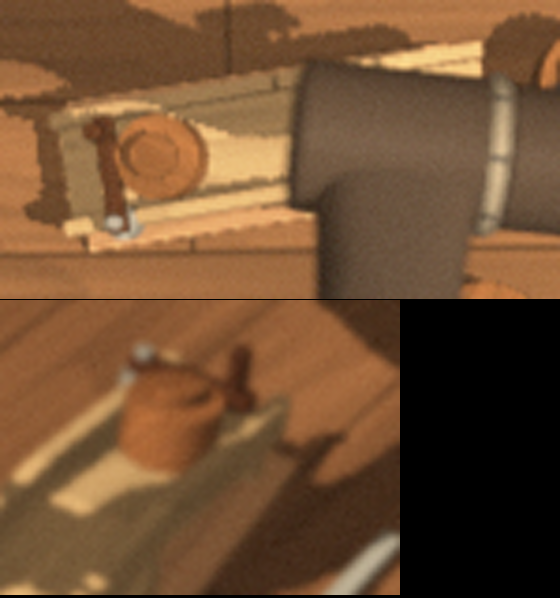

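The last picture shows the arm square across the chute, from pivot (118,222) to tip (98,130) in the top crop. The blank lies flat at (162,155) with its edge touching the bar. Handing in.

```bash
python3 -c "
from station import *
print(job_done())"
```

```text
the job is handed in; nothing more can be done
None
```

The stop arm is closed square across the chute, the blank is resting against it, no bystander was touched as far as I could see, and the job was handed in at about 17 s; no verdict was shown.

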